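Slide the tall candlestick back into its place in the display row

ROBOT

A 6-joint arm with a two-finger parallel gripper is mounted at the origin on the work surface. World frame = base frame: x ahead of the robot, y to its left, z up, the work surface at z = 0. Lengths are in m, angles in degrees, forces in N, time in s.
With the tool pointing down it reaches from about 0.35 to 0.875 m from the base axis. Payload 4.2 kg.
Tool frame: the origin (TCP) lies at the very end of the fingers, on their centre line; the grasp point (between the pads) lies behind it (r.grip_point_offset is the z of the grasp point in the tool frame, in m); z points along the fingers, y is the direction in which the jaws open and shut (so a half turn about z gives the same grasp; the last joint's range is limited). The gripper opens to 87 mm and grips with 3 to 60 N. Pads are 19 mm wide; open, the fingers measure 117 mm over their backs; the gripper's body (75 mm by 190 mm) begins 51 mm behind the grasp point.
Start: joints at [-53.193, 22.042, 0.453, 0, -68.411, -14.817], TCP at [0.234, -0.58, 0.223] pointing down, gripper open.
Joint ranges: [-179.83, 179.83], [-69.29, 118.12], [-61.27, 80.66], [-181.25, 117.63], [-171.15, -9.14], [-177.46, 177.46]. Speed limits (degrees/s): [159.86, 159.86, 180, 180, 180, 180].

INTERFACE

Orientations are given as a 3x3 rotation matrix whose columns are the frame's x, y, z axes.
In Python, from station import r, capture, workorder gives the robot as it stands. The module is installed in compiled form; this text tells all that it offers.
- The arm moves only by the shell command python3 -m crank 'ROWS'. ROWS is JSON, a list of rows, each an object with "delta_rot": the turn, a rotation vector about the tool's x, y, z in rad, a list of three; "linear": the shift along the tool's x, y, z in m, a list of three; "gripper": the opening in per cent of the stroke, from 0 (shut) to 100 (fully open). A call has 1 to 10 rows; each row shifts and turns the commanded pose from where the row before left it, along the tool's axes as they then stand; what a row does not reach is not made up. A row lasts 1/8 s, in which the tool goes at most 62.5 mm and 10.7 degrees, less where a joint would pass 70% of its speed; a pose out of reach is approached as far as the arm can. A call is refused whole if a number of a shift passes 0.0625 or a number of a turn 0.188, either way. A call with a gripper value outside its range is refused whole. The fingers move at their own pace and stop on an object; the grip force is fixed at half the most. Time passes only in rows, so rows that do not move let the fingers close. It gives the time, the measured TCP pose, the force and the opening at its end, in the units of the state.
- r.sense(): the state, without advancing time (a new reading comes with each control period).
- capture(name): name is "scene" or "side" or "wrist"; returns a dict with "img" (400x640x3 uint8, blue, green, red), "fx", "fy", "cx", "cy" (pixels), "world_from_camera" (4x4, takes a point from camera to world coordinates). Camera axes: x right, y down, z forward; pixel columns grow to the right and rows downward; lengths in m; the calibration is good to about 2 mm. A picture is of the moment at which its call begins. There is no depth.
- workorder.finish_job(): hands the job in, once; it reports no verdict.
The state is a dict: "time_s": time; "joints": joint angles; "joint_velocities": joint speeds; "effort": joint torques, N m; "tcp_pos": TCP position; "ee_rot": TCP orientation; "wrist_force": force on the tool from outside, world axes, zero at the start; "moment": the same for the moment, N m; "gripper_width": opening from 0.0 (shut) to 1.0 (fully open).
Only numpy, scipy, OpenCV 4.12 (cv2) and the standard library are available. Lean on these libraries where they do the work, as an engineer would, in place of code of your own. Each camera call takes 0.05 s, during which the arm holds its last target.

TASK

The tall brass candlestick has been left standing out in front of the display row. Push it along the counter by its foot, onto the empty cork pad (the one with a white dot), until the foot rests against the wooden ledge behind the pad, about centred across the pad. Slide it only: never lift it or let it tip, keep off its stem and cup, leave everything else on the counter where it stands, and take your hand away at the end.

Things in the scene. Friction and masses are not known exactly. Their poses are not given: they have to be found in the camera images.
- candlestick: the tall brass candlestick, loose, 0.55 to 0.9 kg, 300 mm tall; this is its foot, a round disc 90 mm across and 28 mm high with an upright rim, too wide to grip. Origin at the centre of the underside, z up, yaw meaningless. Pushed on the rim of the foot it slides (2 to 7 N); pushed higher than about 60 mm it may tip. Leaning the hand back a little keeps it clear of the stem
- candlestick_stem: the stem and candle cup, fixed upright on the middle of that foot: stem 18 mm across (36 mm where it meets the foot), cup 42 mm across at the top, 272 mm long. Origin on the axis, 28 mm above the counter. Not to be touched
- ledge: the display row, fixed: a straight wooden ledge 30 mm high, 22 mm thick, 360 mm long along its y, with two cork pads (1 mm, no step, 120 mm wide, centred at y = -85 and +85 mm) in front. Origin on the counter midway between the pads; x points level from the pads to the ledge, away from the robot; the ledge's front face is x = +45 mm, so the tall candlestick touches it with its axis at x = 0
- spot: white paper dot, 28 mm across, flat on the empty cork pad; origin at its centre on the counter. It is where the tall candlestick's axis must stand: 45 mm in front of the ledge, midway across the pad. Axes as the ledge's. Fixed, no step
- neighbour: the short brass candlestick, loose, 210 mm tall, foot 72 mm across, standing on the other cork pad, 170 mm from the dot; origin at the centre of its underside. Bystander
- jar_a: glass jar with wooden lid, 80 mm in diameter, 100 mm tall, loose; origin at the centre of its underside. Bystander
- jar_b: smaller glass jar with wooden lid, 68 mm in diameter, 75 mm tall, loose; origin at the centre of its underside. Bystander
- mug: white mug, 80 mm in diameter, 90 mm tall, with a handle, loose; origin at the centre of its underside. Bystander
- bowl: white bowl, 110 mm in diameter, 50 mm tall, loose; origin at the centre of its underside. Bystander
- mill: dark wooden pepper mill, 54 mm in diameter, 148 mm tall, loose; origin at the centre of its underside. Bystander
- ramekin: white ramekin, 68 mm in diameter, 40 mm tall, loose; origin at the centre of its underside. Bystander

How it is judged (in metres and radians):
At the end, for the whole second after the job is handed in: The tall candlestick stands upright (within 3 degrees) and still on the counter, its axis within 15 mm of the dot, with no more than 5 mm between its foot and the ledge; the hand is clear (horizontal distance between candlestick and spot below 0.015 m and x of candlestick in the frame of ledge above -0.005 m and angle between candlestick's own z axis and vertical below 0.05 rad and height (world z) of candlestick below 0.004 m and linear speed of candlestick below 0.01 m/s); the robot touches nothing.
It fails at once if the tall candlestick was lifted, or tipped by more than about 11 degrees (angle between candlestick's own z axis and vertical above 0.2 rad or height (world z) of candlestick above 0.012 m).
It fails at once if the tall candlestick's stem or cup was touched (contact force between candlestick_stem and the fingers above 0.5 N or contact force between candlestick_stem and the arm above 0.5 N).
It fails at once if something else on the counter was moved by more than 10 mm or tipped (distance of any of neighbour, jar_a, jar_b, mug, bowl, mill, ramekin from where it was at the start of the episode above 0.01 m or angle between any of neighbour, jar_a, jar_b, mug, bowl, mill, ramekin's own z axis and vertical above 0.2 rad).
It also fails if it takes over 58 s, if anything falls off the work surface, if the arm or the gripper's body presses on something with over 40 N, if the wrist force passes 120 N, or if a joint passes its speed limit or range.

## Working session

There is one attempt and no reset: what is moved stays moved. The work goes in short steps, Python scripts to look and compute and a shell command to move; the robot and the scene stay as the last step left them, time stands still between calls to the robot, and variables do not carry over. Pictures are saved under pics/ and viewed, and the job is handed in when it is done.

```bash
mkdir -p pics
python3 - <<'E'
from station import r,capture
import cv2,numpy as np
for n in("scene","side","wrist"):
    c=capture(n);cv2.imwrite(f"pics/{n}0.png",c["img"]);print(n,c["fx"],c["fy"],c["cx"],c["cy"]);print(np.round(c["world_from_camera"],4))
s=r.sense();print(s["time_s"],s["tcp_pos"],np.round(s["ee_rot"],3),s["gripper_width"],r.grip_point_offset)
E
```

```text
scene 454.09760425723545 454.09760425723545 318.37352347709515 202.99491346791243
[[ 8.395e-01  4.535e-01 -2.992e-01  9.427e-01]
 [ 5.433e-01 -7.017e-01  4.610e-01 -5.591e-01]
 [-9.000e-04 -5.496e-01 -8.355e-01  1.046e+00]
 [ 0.000e+00  0.000e+00  0.000e+00  1.000e+00]]
side 372.89246978628233 372.89246978628233 319.3975649546434 199.01172087917507
[[-0.9528 -0.1475  0.2654  0.3278]
 [-0.3035  0.4883 -0.8182  0.8349]
 [-0.0089 -0.8601 -0.51    0.5882]
 [ 0.      0.      0.      1.    ]]
wrist 289.99165392884476 289.99165392884476 318.72881589184794 203.54832646801043
[[-0.3734  0.8986  0.2305  0.1707]
 [ 0.9277  0.3613  0.0942 -0.6043]
 [ 0.0014  0.249  -0.9685  0.3846]
 [ 0.      0.      0.      1.    ]]
0.15 [ 0.23387712 -0.57911907  0.22173137] [[-0.927 -0.374 -0.001]
 [-0.374  0.927  0.001]
 [ 0.     0.002 -1.   ]] 0.9992466333555006 -0.0187
```

View pics/scene0.png

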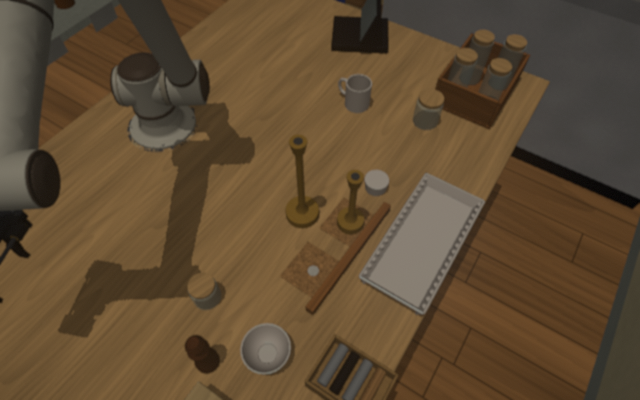

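View pics/side0.png

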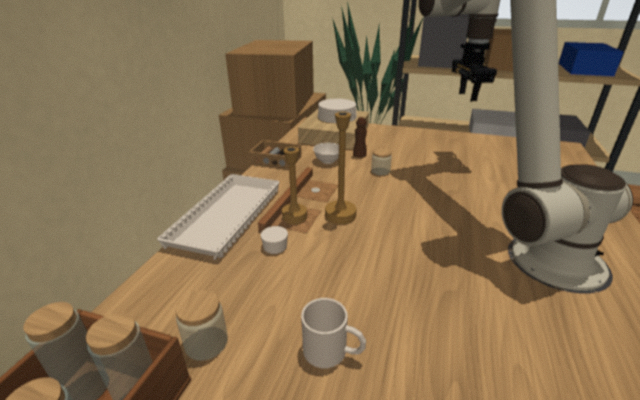

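View pics/wrist0.png

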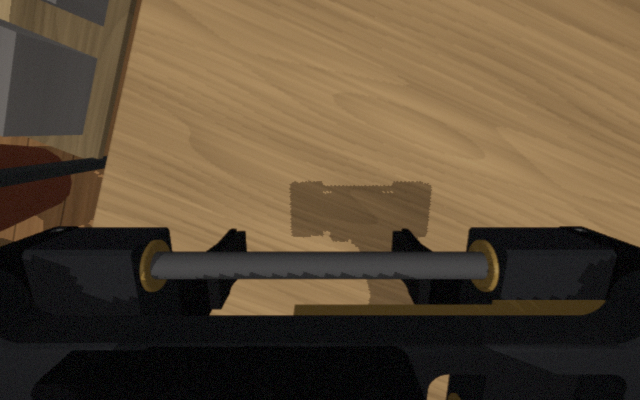

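The scene view shows the tall candlestick's foot at about (302,212), the neighbour's at (350,219) and the dot at (313,271). The ledge runs from (388,207) to (310,308). Next I'll measure these.

```bash
cat > h.py <<'E'
import numpy as np,cv2
def ray(c,uv,z):
    T=c["world_from_camera"];uv=np.atleast_2d(np.array(uv,float))
    d=np.c_[(uv[:,0]-c["cx"])/c["fx"],(uv[:,1]-c["cy"])/c["fy"],np.ones(len(uv))]@T[:3,:3].T
    o=T[:3,3]; return o+d*((z-o[2])/d[:,2])[:,None]
def proj(c,p):
    T=np.linalg.inv(c["world_from_camera"]);q=np.atleast_2d(p)@T[:3,:3].T+T[:3,3]
    return np.c_[c["fx"]*q[:,0]/q[:,2]+c["cx"],c["fy"]*q[:,1]/q[:,2]+c["cy"]]
E
python3 - <<'E'
from station import capture
from h import *
for n,(x,y,w,h) in(("scene",(270,120,140,200)),("side",(250,100,130,150))):
    c=capture(n);g=cv2.resize(c["img"][y:y+h,x:x+w],None,fx=4,fy=4,interpolation=cv2.INTER_CUBIC)
    if g.shape[0]>600:g=c2=cv2.resize(c["img"][y:y+h,x:x+w],None,fx=3,fy=3,interpolation=cv2.INTER_CUBIC)
    cv2.imwrite(f"pics/{n}1.png",g)
    hsv=cv2.cvtColor(c["img"],cv2.COLOR_BGR2HSV)
    for p in ([(302,212),(350,219),(313,271),(350,255),(300,255),(280,190)] if n=="scene" else [(341,213),(293,213),(316,190),(290,195),(300,225),(350,240)]): print(n,p,hsv[p[1],p[0]])
E
```

```text
scene (302, 212) [ 19 173  78]
scene (350, 219) [ 18 162  77]
scene (313, 271) [ 19  36 121]
scene (350, 255) [ 14 165  96]
scene (300, 255) [ 16 145 102]
scene (280, 190) [ 16 134 122]
side (341, 213) [ 17 153 152]
side (293, 213) [ 17 150 124]
side (316, 190) [ 23  39 184]
side (290, 195) [ 16 151  88]
side (300, 225) [ 14 136 156]
side (350, 240) [ 16 122 161]
```

View pics/scene1.png

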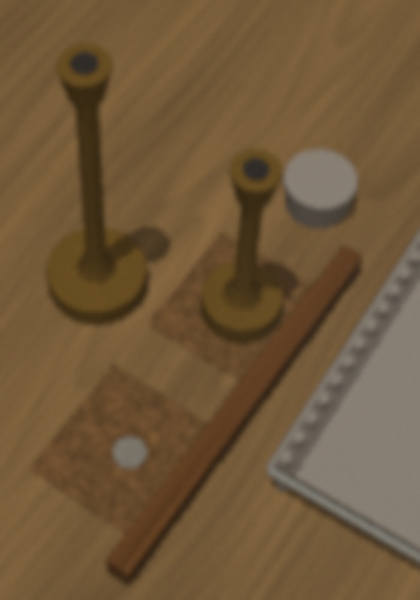

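View pics/side1.png

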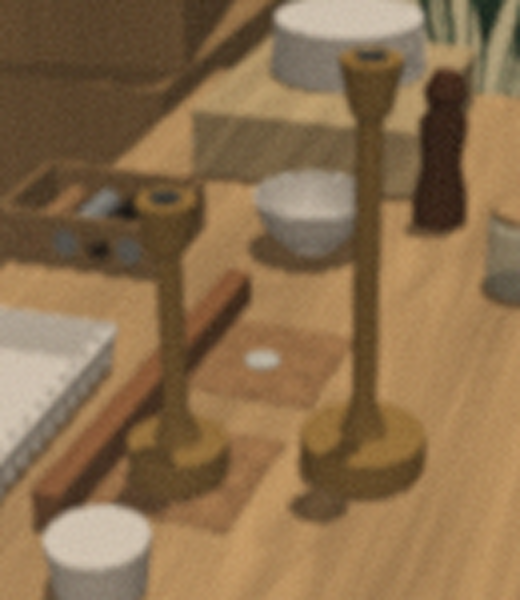

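```bash
cat > look.py <<'E'
from station import capture,r
from h import *
from scipy.optimize import least_squares
def avg(n,k=3):
    c=capture(n);a=c["img"].astype(float)
    for _ in range(k-1):a+=capture(n)["img"]
    c["img"]=(a/k).astype(np.uint8);return c
def blob(m,near,mina=20):
    k,l,st,ce=cv2.connectedComponentsWithStats(m.astype(np.uint8))
    b=[i for i in range(1,k) if st[i,4]>=mina];i=min(b,key=lambda i:np.hypot(*(ce[i]-near)));return l==i,ce[i],st[i]
E
python3 - <<'E'
from look import *
for n,p in(("scene",dict(dot=(313,271),foot=(302,212),cup=(298,141),nb=(350,219),ncup=(355,177))),("side",dict(dot=(316,190),foot=(341,213),cup=(343,114),nb=(293,213),ncup=(291,149)))):
    c=avg(n);hsv=cv2.cvtColor(c["img"],cv2.COLOR_BGR2HSV);H,S,V=cv2.split(hsv)
    m,ce,st=blob((S<80)&(V>90),p["dot"]);print(n,"dot",ce,st[4],ray(c,ce,.001).round(4))
    for k,z in(("cup",.3),("ncup",.21)):
        m,ce,st=blob((S<110)&(V<75+(n=="side")*30),p[k],4);print(n,k,ce,st[4],ray(c,ce,z).round(4))
    b=((H>=17)&(H<=24)&(S>(155 if n=="scene" else 140))).astype(np.uint8)*255
    cv2.imwrite(f"pics/m_{n}.png",cv2.resize(b[100:330,220:420],None,fx=2.5,fy=2.5,interpolation=0))
E
```

```text
scene dot [312.84946237 270.3655914 ] 93 [[ 0.6667 -0.1599  0.001 ]]
scene cup [297.64285714 140.5952381 ] 42 [[ 0.5501 -0.0362  0.3   ]]
scene ncup [354.84210526 175.86842105] 38 [[0.6731 0.0101 0.21  ]]
side dot [315.26666667 189.5       ] 30 [[ 0.6645 -0.1607  0.001 ]]
side cup [342.23076923 113.46153846] 13 [[ 0.5495 -0.0382  0.3   ]]
side ncup [290.5   148.875] 16 [[0.6729 0.0084 0.21  ]]
```

```bash
python3 -c "
import cv2,numpy as np
cv2.imwrite('pics/m.png',cv2.resize(np.hstack([cv2.imread('pics/m_scene.png'),cv2.imread('pics/m_side.png')]),(800,460)))"
```

```text
(no output)
```

View pics/m.png

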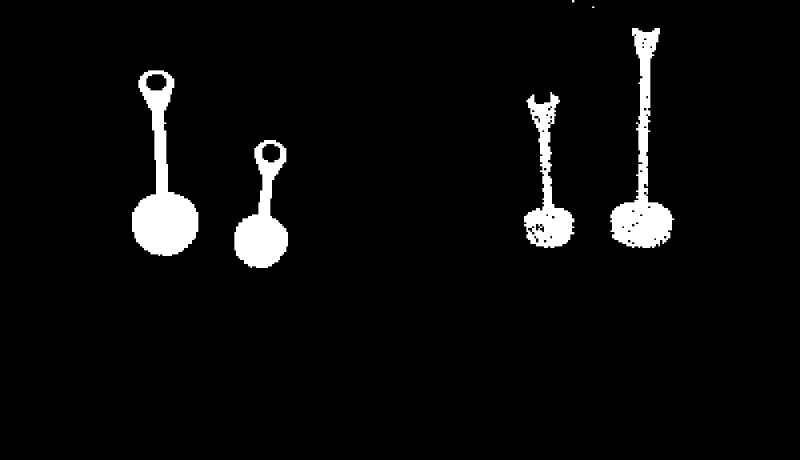

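Both views agree within 2 mm:
- The candlestick is at about (0.550,-0.037), the dot at (0.666,-0.160) and the neighbour at (0.673,0.009).
- Dot to neighbour comes out at 169.5 mm, against 170 given.

Next I'll measure the ledge angle and the bystanders near the path.

Run:
```python
from look import *
c=avg("scene");hsv=cv2.cvtColor(c["img"],cv2.COLOR_BGR2HSV);H,S,V=cv2.split(hsv)
m,ce,st=blob((H<=13)&(S>155)&(V>50)&(np.indices(H.shape)[1]>300)&(np.indices(H.shape)[1]<400)&(np.indices(H.shape)[0]>195),(348,257))
print(st,ce);ys,xs=np.nonzero(m)
b=cv2.boxPoints(cv2.minAreaRect(np.c_[xs,ys].astype(np.int32)));w=ray(c,b,.03);print(b.round(1),w.round(4))
# ledge top polygon: direction via PCA in world
P=ray(c,np.c_[xs,ys],.03)[:,:2];u=np.linalg.svd(P-P.mean(0),full_matrices=False)[2][0];print("dir",u,P.mean(0))
for n,p,z in(("jar",(203,283),.075),("jar100",(203,283),.1),("mill",(196,345),.14),("millbase",(206,362),.03),("bowl",(266,348),.05),("ramekin",(376,180),.04),("mug",(357,82),.09)):print(n,ray(c,p,z).round(3))
d=capture("side")
for n,p,z in(("jar",(382,153),.075),("jar100",(382,153),.1),("mill",(361,121),.148)):print(n,ray(d,p,z).round(3))
```

```text
[377 204  12  14  47] [382.36170213 210.78723404]
[[375.6 216. ]
 [384.7 203.1]
 [389.  206.1]
 [379.9 219. ]] [[0.7274 0.0488 0.03  ]
 [0.728  0.0977 0.03  ]
 [0.7422 0.0954 0.03  ]
 [0.7413 0.0467 0.03  ]]
dir [-0.00827697 -0.99996575] [0.73453331 0.07283162]
jar [[ 0.492 -0.351  0.075]]
jar100 [[ 0.504 -0.357  0.1  ]]
mill [[ 0.598 -0.474  0.14 ]]
millbase [[ 0.598 -0.479  0.03 ]]
bowl [[ 0.695 -0.387  0.05 ]]
ramekin [[0.674 0.145 0.04 ]]
mug [[0.459 0.404 0.09 ]]
jar [[ 0.484 -0.342  0.075]]
jar100 [[ 0.477 -0.284  0.1  ]]
mill [[ 0.58  -0.434  0.148]]
```

```bash
python3 -m crank '[{"delta_rot":[0,0,0.164],"linear":[0,0,0],"gripper":75},{"delta_rot":[0,0,0.164],"linear":[0,0,0],"gripper":75},{"delta_rot":[0,0,0.164],"linear":[0,0,0],"gripper":75},{"delta_rot":[0,0,0.164],"linear":[0,0,0],"gripper":75},{"delta_rot":[0,0,0.164],"linear":[0,0,0],"gripper":75},{"delta_rot":[0,-0.145,0],"linear":[0,0,0],"gripper":75},{"delta_rot":[0,-0.145,0],"linear":[0,0,0],"gripper":75},{"delta_rot":[0,-0.146,0],"linear":[0,0,0],"gripper":75},{"delta_rot":[0,0,0],"linear":[0,0,0],"gripper":75}]'
cat > go.py <<'E'
import sys,numpy as np
from station import r
s=r.sense();R=np.array(s["ee_rot"]);p=np.array(s["tcp_pos"]);t=np.array(eval(sys.argv[1]))
print(s["time_s"],"tcp",p.round(4),"w",round(s["gripper_width"],3),"F",np.round(s["wrist_force"],1));print(R.round(3));print("tool shift",(R.T@(t-p)).round(4),"dist",np.linalg.norm(t-p).round(3))
E
python3 go.py "[0.45,0.01,0.22]"
```

```text
time_s: 1.88
tcp_pos: [0.2322, -0.5791, 0.223]
ee_rot: [[-0.82, 0.425, 0.383], [0.385, 0.905, -0.179], [-0.422, 0.0, -0.906]]
wrist_force: [0.4, -1.1, 1.2]
gripper_width: 0.749
1.875 tcp [ 0.2322 -0.5791  0.223 ] w 0.749 F [ 0.4 -1.1  1.2]
[[-0.82   0.425  0.383]
 [ 0.385  0.905 -0.179]
 [-0.422  0.    -0.906]]
tool shift [ 0.0497  0.6257 -0.0196] dist 0.628
```

```bash
python3 -m crank '[{"delta_rot":[0,0,0],"linear":[0.005,0.057,-0.002],"gripper":75},{"delta_rot":[0,0,0],"linear":[0.005,0.057,-0.002],"gripper":75},{"delta_rot":[0,0,0],"linear":[0.005,0.057,-0.002],"gripper":75},{"delta_rot":[0,0,0],"linear":[0.005,0.057,-0.002],"gripper":75},{"delta_rot":[0,0,0],"linear":[0.005,0.057,-0.002],"gripper":75},{"delta_rot":[0,0,0],"linear":[0.005,0.057,-0.002],"gripper":75},{"delta_rot":[0,0,0],"linear":[0.005,0.057,-0.002],"gripper":75},{"delta_rot":[0,0,0],"linear":[0.005,0.057,-0.002],"gripper":75},{"delta_rot":[0,0,0],"linear":[0.005,0.057,-0.002],"gripper":75},{"delta_rot":[0,0,0],"linear":[0.005,0.057,-0.002],"gripper":75}]'
python3 -m crank '[{"delta_rot":[0,0,0],"linear":[0,0.055,0],"gripper":75},{"delta_rot":[0,0,0],"linear":[0,0,0],"gripper":75},{"delta_rot":[0,0,0],"linear":[0,0,0],"gripper":75}]' 
python3 go.py "[0.4685,0.001,0.05]"
python3 - <<'E'
from station import capture
import cv2
cv2.imwrite("pics/s2.png",capture("scene")["img"]);cv2.imwrite("pics/d2.png",capture("side")["img"])
E
```

```text
time_s: 3.12
tcp_pos: [0.4224, -0.0534, 0.2208]
ee_rot: [[-0.822, 0.422, 0.383], [0.382, 0.907, -0.178], [-0.422, -0.001, -0.906]]
wrist_force: [1.2, -1.0, -0.1]
gripper_width: 0.75
time_s: 3.5
tcp_pos: [0.4448, -0.0057, 0.2195]
ee_rot: [[-0.823, 0.422, 0.38], [0.383, 0.906, -0.179], [-0.42, -0.002, -0.908]]
wrist_force: [0.4, -0.5, -0.1]
gripper_width: 0.749
3.5 tcp [ 0.4448 -0.0057  0.2195] w 0.749 F [ 0.4 -0.5 -0.1]
[[-0.823  0.422  0.38 ]
 [ 0.383  0.906 -0.179]
 [-0.42  -0.002 -0.908]]
tool shift [0.0542 0.0165 0.1616] dist 0.171
```

View pics/d2.png

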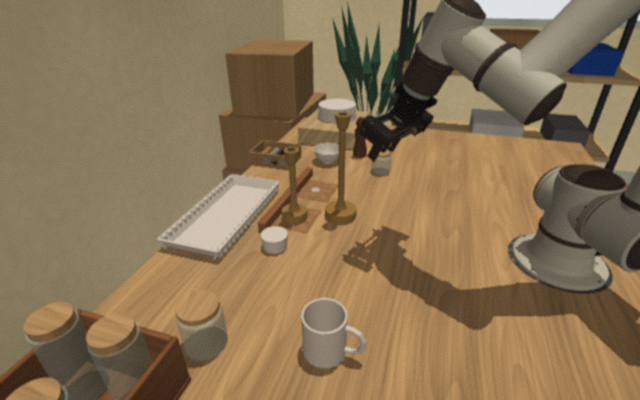

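The side view shows the leaning hand clear of both candlesticks, at about (400,125). Next I'll lower it behind the foot.

```bash
python3 -m crank '[{"delta_rot":[0,0,0],"linear":[0.014,0.004,0.04],"gripper":75},{"delta_rot":[0,0,0],"linear":[0.014,0.004,0.04],"gripper":75},{"delta_rot":[0,0,0],"linear":[0.014,0.004,0.04],"gripper":75},{"delta_rot":[0,0,0],"linear":[0.013,0.004,0.04],"gripper":75},{"delta_rot":[0,0,0],"linear":[0,0,0],"gripper":75},{"delta_rot":[0,0,0],"linear":[0,0,0],"gripper":75}]' 
python3 go.py "[0.4685,0.001,0.013]"
python3 - <<'E'
from station import capture
import cv2
cv2.imwrite("pics/d3.png",cv2.resize(capture("side")["img"][60:300,250:500],None,fx=2.5,fy=2.5,interpolation=2)[:600])
E
```

```text
time_s: 4.35
tcp_pos: [0.4749, -0.0199, 0.1058]
ee_rot: [[-0.866, 0.398, 0.303], [0.377, 0.917, -0.127], [-0.329, 0.004, -0.944]]
wrist_force: [-0.2, -0.3, -0.8]
gripper_width: 0.75
4.35 tcp [ 0.4749 -0.0199  0.1058] w 0.75 F [-0.2 -0.3 -0.8]
[[-0.866  0.398  0.303]
 [ 0.377  0.917 -0.127]
 [-0.329  0.004 -0.944]]
tool shift [0.044  0.0162 0.083 ] dist 0.095
```

View pics/d3.png

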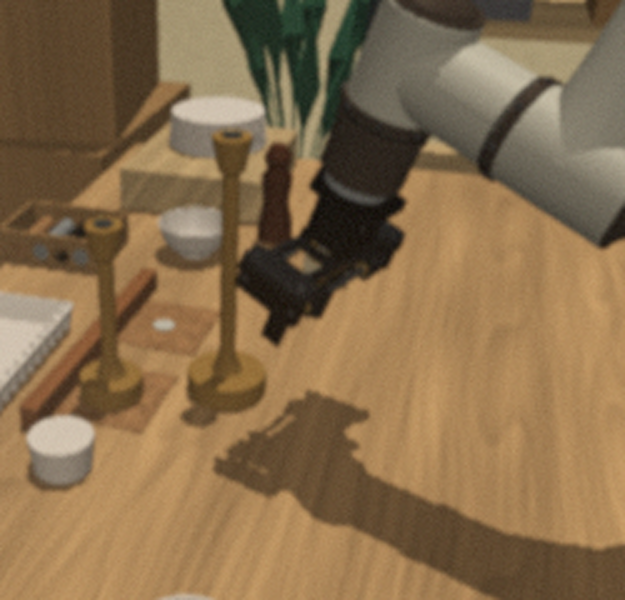

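The arm stopped short and lost some lean, so a joint limit is likely. I'll check the joints.

```bash
python3 -c "
from station import r;print(r.sense()['joints'])"
```

```text
[  19.22588199    7.47528636  -56.1227887    47.67744259  -17.27673423
 -177.40782494]
```

Run:
```python
from station import capture,r
from h import *
w=capture("wrist")["world_from_camera"][:3,3]
s=r.sense();p=np.array(s["tcp_pos"]);R=np.array(s["ee_rot"]);print("cam in tool",(R.T@(w-p)).round(4))
o=[]
for n in("scene","side"):
    c=capture(n);g=c["img"].copy();q=proj(c,np.array([w,p,p-R[:,2]*.07,p-R[:,2]*.16]));print(n,q.round(1))
    x,y=(q[0]-[60,70]).astype(int);x=max(x,0);y=max(y,0)
    g=cv2.resize(g[y:y+120,x:x+100],(500,600),interpolation=2)
    for i,a in enumerate(q):cv2.circle(g,tuple(((a-[x,y])*5).astype(int)),4,[(0,0,255),(0,255,0),(255,255,0),(255,0,255)][i],-1)
    g=cv2.convertScaleAbs(g,alpha=1.8,beta=20);o.append(g)
cv2.imwrite("pics/cam.png",cv2.resize(np.hstack(o),(800,480)))
```

```text
cam in tool [ 0.068   0.0002 -0.163 ]
scene [[251.6 110.3]
 [280.3 174.2]
 [273.5 152.1]
 [263.9 121. ]]
side [[412.1 155.7]
 [366.1 189.8]
 [375.2 169.7]
 [388.3 140.7]]
```

View pics/cam.png

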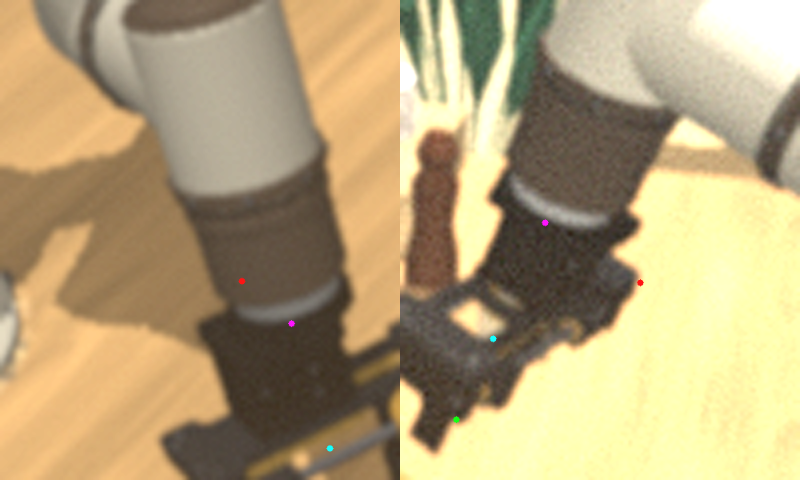

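The camera point (red) has no body around it, so the half-turned hand is fine and keeps joint 6 away from its limit. I'll back off and up, turn 180° about the tool axis, and use a gentler lean.

```bash
python3 go.py "[0.42,0.02,0.24]"
```

```text
4.55 tcp [ 0.4751 -0.0191  0.1061] w 0.751 F [ 1.1  0.2 -0.2]
[[-0.866  0.396  0.304]
 [ 0.376  0.918 -0.126]
 [-0.329  0.005 -0.944]]
tool shift [ 0.0183  0.0147 -0.1482] dist 0.15
```

```bash
python3 -m crank '[{"delta_rot":[0,0,0],"linear":[0.005,0.004,-0.037],"gripper":57},{"delta_rot":[0,0,0],"linear":[0.005,0.004,-0.037],"gripper":57},{"delta_rot":[0,0,0],"linear":[0.005,0.004,-0.037],"gripper":57},{"delta_rot":[0,0,0],"linear":[0.004,0.003,-0.037],"gripper":57},{"delta_rot":[0,0,0],"linear":[0,0,0],"gripper":57}]'
python3 -c "
from station import r;print(r.sense()['joints'])"
```

```text
time_s: 5.18
tcp_pos: [0.4204, 0.0221, 0.242]
ee_rot: [[-0.866, 0.394, 0.309], [0.375, 0.919, -0.121], [-0.332, 0.011, -0.943]]
wrist_force: [1.0, 0.5, -0.5]
gripper_width: 0.574
[  36.77371941   -8.79626159  -43.19404031   22.54639507  -47.35255192
 -164.28393626]
```

```bash
python3 -m crank '[{"delta_rot":[0,0,-0.185],"linear":[0,0,0],"gripper":57},{"delta_rot":[0,0,-0.185],"linear":[0,0,0],"gripper":57},{"delta_rot":[0,0,-0.185],"linear":[0,0,0],"gripper":57},{"delta_rot":[0,0,-0.185],"linear":[0,0,0],"gripper":57},{"delta_rot":[0,0,-0.185],"linear":[0,0,0],"gripper":57},{"delta_rot":[0,0,-0.185],"linear":[0,0,0],"gripper":57},{"delta_rot":[0,0,-0.185],"linear":[0,0,0],"gripper":57},{"delta_rot":[0,0,-0.185],"linear":[0,0,0],"gripper":57},{"delta_rot":[0,0,-0.185],"linear":[0,0,0],"gripper":57}]'
python3 -m crank '[{"delta_rot":[0,0,-0.185],"linear":[0,0,0],"gripper":57},{"delta_rot":[0,0,-0.185],"linear":[0,0,0],"gripper":57},{"delta_rot":[0,0,-0.185],"linear":[0,0,0],"gripper":57},{"delta_rot":[0,0,-0.185],"linear":[0,0,0],"gripper":57},{"delta_rot":[0,0,-0.185],"linear":[0,0,0],"gripper":57},{"delta_rot":[0,0,-0.185],"linear":[0,0,0],"gripper":57},{"delta_rot":[0,0,-0.185],"linear":[0,0,0],"gripper":57},{"delta_rot":[0,0,-0.185],"linear":[0,0,0],"gripper":57},{"delta_rot":[0,0,0],"linear":[0,0,0],"gripper":57}]'
python3 -c "
from station import r;print(r.sense()['joints'])"
python3 - <<'E'
import numpy as np
from station import r
from scipy.spatial.transform import Rotation as Q
R=np.array(r.sense()["ee_rot"])
a=np.radians(-25)
for L in(12,15,18):
    l=np.radians(L);d=np.array([np.cos(a),np.sin(a),0]);z=np.sin(l)*d-np.cos(l)*np.array([0,0,1.]);y=np.array([np.sin(a),-np.cos(a),0]);x=np.cross(y,z)
    print(L,Q.from_matrix(R.T@np.c_[x,y,z]).as_rotvec().round(3))
E
```

```text
time_s: 6.3
tcp_pos: [0.4191, 0.0198, 0.2378]
ee_rot: [[-0.308, -0.902, 0.301], [-0.951, 0.282, -0.127], [0.03, -0.325, -0.945]]
wrist_force: [-0.2, -0.2, 0.4]
gripper_width: 0.567
time_s: 7.42
tcp_pos: [0.4192, 0.0199, 0.2379]
ee_rot: [[0.867, -0.396, 0.301], [-0.375, -0.918, -0.127], [0.327, -0.003, -0.945]]
wrist_force: [0.4, -0.1, -0.0]
gripper_width: 0.573
[ 36.58944062  -8.45365202 -43.45718221  22.53017811 -47.30705025
  15.78632218]
12 [-0.01  -0.124  0.028]
15 [-0.011 -0.071  0.027]
18 [-0.012 -0.019  0.027]
```

```bash
python3 -m crank '[{"delta_rot":[-0.011,-0.071,0.027],"linear":[0,0,0],"gripper":57},{"delta_rot":[0,0,0],"linear":[0,0,0],"gripper":57}]'
python3 go.py "[0.4775,-0.003,0.10]"
```

```text
time_s: 7.68
tcp_pos: [0.4207, 0.0205, 0.2389]
ee_rot: [[0.874, -0.424, 0.237], [-0.409, -0.906, -0.109], [0.261, -0.002, -0.965]]
wrist_force: [-0.4, 0.1, 0.5]
gripper_width: 0.568
7.675 tcp [0.4207 0.0205 0.2389] w 0.568 F [-0.4  0.1  0.5]
[[ 0.874 -0.424  0.237]
 [-0.409 -0.906 -0.109]
 [ 0.261 -0.002 -0.965]]
tool shift [ 0.0231 -0.0025  0.1501] dist 0.152
```

```bash
python3 -m crank '[{"delta_rot":[0,0,0],"linear":[0.006,0,0.03],"gripper":57},{"delta_rot":[0,0,0],"linear":[0.006,0,0.03],"gripper":57},{"delta_rot":[0,0,0],"linear":[0.006,0,0.03],"gripper":57},{"delta_rot":[0,0,0],"linear":[0.005,-0.002,0.03],"gripper":57},{"delta_rot":[0,0,0],"linear":[0,0,0.03],"gripper":57},{"delta_rot":[0,0,0],"linear":[0,0,0],"gripper":57}]'
python3 go.py "[0.4775,-0.003,0.013]"; python3 -c "
from station import r;print(r.sense()['joints'])"
```

```text
time_s: 8.43
tcp_pos: [0.4738, -0.0049, 0.0975]
ee_rot: [[0.877, -0.422, 0.23], [-0.407, -0.907, -0.112], [0.256, 0.005, -0.967]]
wrist_force: [-0.6, 0.5, 0.9]
gripper_width: 0.566
8.425 tcp [ 0.4738 -0.0049  0.0975] w 0.566 F [-0.6  0.5  0.9]
[[ 0.877 -0.422  0.23 ]
 [-0.407 -0.907 -0.112]
 [ 0.256  0.005 -0.967]]
tool shift [-0.0192 -0.0037  0.0823] dist 0.085
[ 24.33566052   9.94418989 -49.45384992  29.27510811 -23.7482894
  14.5417388 ]
```

```bash
python3 -m crank '[{"delta_rot":[0,0,0],"linear":[-0.005,-0.001,0.02],"gripper":57},{"delta_rot":[0,0,0],"linear":[-0.005,-0.001,0.02],"gripper":57},{"delta_rot":[0,0,0],"linear":[-0.004,-0.001,0.02],"gripper":57},{"delta_rot":[0,0,0],"linear":[0,0,0],"gripper":57}]'
python3 go.py "[0.4775,-0.003,0.013]"; python3 -c "
from station import r;print(r.sense()['joints'])"
```

```text
time_s: 8.93
tcp_pos: [0.4822, -0.0053, 0.0487]
ee_rot: [[0.874, -0.423, 0.24], [-0.407, -0.906, -0.117], [0.267, 0.004, -0.964]]
wrist_force: [0.1, -0.8, 0.7]
gripper_width: 0.571
8.925 tcp [ 0.4822 -0.0053  0.0487] w 0.571 F [ 0.1 -0.8  0.7]
[[ 0.874 -0.423  0.24 ]
 [-0.407 -0.906 -0.117]
 [ 0.267  0.004 -0.964]]
tool shift [-0.0146 -0.0002  0.033 ] dist 0.036
[ 13.78762047  14.83626479 -58.50031247  64.89522749 -10.8544226
 -12.24835886]
```

Joint 5 is close to its limit in here. A lean of about 10° with a slightly narrower opening still leaves about 15 mm between the body and the stem.

```bash
python3 -m crank '[{"delta_rot":[0,-0.05,0],"linear":[0,0,0],"gripper":50},{"delta_rot":[0,-0.045,0],"linear":[0,0,0],"gripper":50},{"delta_rot":[0,0,0],"linear":[0,0,0],"gripper":50}]'
python3 go.py "[0.4775,-0.003,0.014]"; python3 -c "
from station import r;print(r.sense()['joints'])"
```

```text
time_s: 9.3
tcp_pos: [0.4929, -0.0105, 0.0542]
ee_rot: [[0.882, -0.427, 0.202], [-0.414, -0.904, -0.104], [0.227, 0.008, -0.974]]
wrist_force: [0.8, 0.5, 0.1]
gripper_width: 0.499
9.3 tcp [ 0.4929 -0.0105  0.0542] w 0.499 F [0.8 0.5 0.1]
[[ 0.882 -0.427  0.202]
 [-0.414 -0.904 -0.104]
 [ 0.227  0.008 -0.974]]
tool shift [-0.0258 -0.0005  0.0353] dist 0.044
[ 20.85242762  16.35441779 -49.70164582  33.27943156 -17.88673462
  12.69717105]
```

```bash
python3 -m crank '[{"delta_rot":[0,-0.03,0],"linear":[-0.006,0,0],"gripper":50},{"delta_rot":[0,-0.03,0],"linear":[-0.006,0,0],"gripper":50},{"delta_rot":[0,0,0],"linear":[0,0,0],"gripper":50},{"delta_rot":[0,0,0],"linear":[0,0,0],"gripper":50}]'
python3 go.py "[0.4815,-0.005,0.014]"; python3 -c "
from station import r;print(r.sense()['joints'])"
```

```text
time_s: 9.8
tcp_pos: [0.48, -0.0082, 0.0503]
ee_rot: [[0.893, -0.426, 0.145], [-0.418, -0.905, -0.082], [0.166, 0.013, -0.986]]
wrist_force: [-0.5, -0.1, 0.1]
gripper_width: 0.499
9.8 tcp [ 0.48   -0.0082  0.0503] w 0.499 F [-0.5 -0.1  0.1]
[[ 0.893 -0.426  0.145]
 [-0.418 -0.905 -0.082]
 [ 0.166  0.013 -0.986]]
tool shift [-0.0061 -0.004   0.0358] dist 0.037
[ 22.44142208  17.01456625 -45.2139411   19.59115049 -23.05741399
  24.66812186]
```

Lean is now 9.6° and joint 5 is at −23, so I can go on down.

```bash
python3 -m crank '[{"delta_rot":[0,0,0],"linear":[-0.002,-0.001,0.012],"gripper":50},{"delta_rot":[0,0,0],"linear":[-0.002,-0.001,0.012],"gripper":50},{"delta_rot":[0,0,0],"linear":[-0.002,-0.001,0.011],"gripper":50},{"delta_rot":[0,0,0],"linear":[0,0,0],"gripper":50},{"delta_rot":[0,0,0],"linear":[0,0,0],"gripper":50}]'
python3 go.py "[0.4815,-0.005,0.014]"
python3 - <<'E'
from look import *
print(r.sense()['joints'])
c=avg("side");d=avg("scene")
cv2.imwrite("pics/d4.png",np.hstack([cv2.resize(c["img"][80:280,250:450],(400,400),interpolation=2),cv2.resize(d["img"][110:310,200:400],(400,400),interpolation=2)]))
E
```

```text
time_s: 10.42
tcp_pos: [0.4813, -0.0057, 0.0148]
ee_rot: [[0.893, -0.427, 0.144], [-0.419, -0.904, -0.082], [0.165, 0.012, -0.986]]
wrist_force: [0.0, 0.0, 0.3]
gripper_width: 0.499
10.425 tcp [ 0.4813 -0.0057  0.0148] w 0.499 F [0.  0.  0.3]
[[ 0.893 -0.427  0.144]
 [-0.419 -0.904 -0.082]
 [ 0.165  0.012 -0.986]]
tool shift [-0.0002 -0.0007  0.0008] dist 0.001
[ 21.13805741  20.79656238 -49.71783443  29.15460276 -15.25752318
  15.77512001]
```

View pics/d4.png

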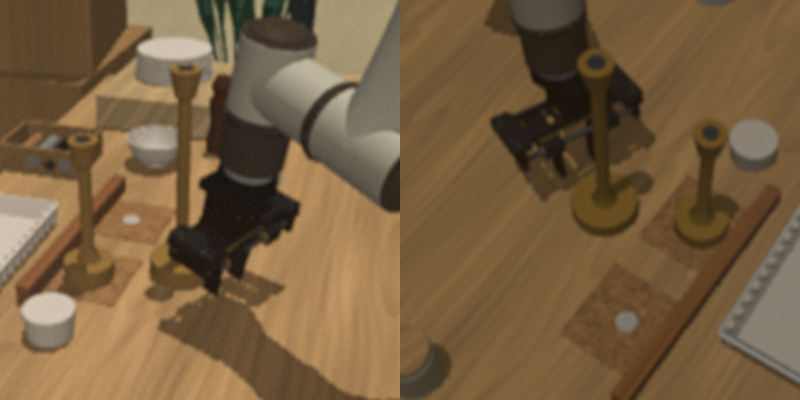

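```bash
python3 -m crank '[{"delta_rot":[0,0,0],"linear":[0.008,0,0.0013],"gripper":57},{"delta_rot":[0,0,0],"linear":[0.008,0,0.0013],"gripper":57},{"delta_rot":[0,0,0],"linear":[0.006,0,0.001],"gripper":57},{"delta_rot":[0,0,0],"linear":[0.004,0,0.0007],"gripper":57},{"delta_rot":[0,0,0],"linear":[0.004,0,0.0007],"gripper":57},{"delta_rot":[0,0,0],"linear":[0,0,0],"gripper":57}]'
cat > st.py <<'E'
from look import *
import sys
c=avg("scene",2);S=cv2.cvtColor(c["img"],cv2.COLOR_BGR2HSV);H,Sa,V=cv2.split(S)
d=avg("side",2);G=cv2.cvtColor(d["img"],cv2.COLOR_BGR2HSV)
g=np.array(eval(sys.argv[1]));out=[]
for cam,hs,v in((c,S,75),(d,G,105)):
    u=proj(cam,[[g[0],g[1],.3]])[0]
    m,ce,st=blob((hs[...,1]<110)&(hs[...,2]<v),u,4);out.append(ray(cam,ce,.3)[0,:2]);print("cup",ce.round(1),st[4],out[-1].round(4))
# foot from scene: brass blob, near(lower) edge
s=r.sense();R=np.array(s["ee_rot"]);p=np.array(s["tcp_pos"]);a=np.mean(out,0)
print(s["time_s"],"tcp",p.round(4),"F",np.round(s["wrist_force"],1),"axis",a.round(4),"axis-tcp in dp/perp",((a-p[:2])@[.906,-.423]).round(4),((a-p[:2])@[.423,.906]).round(4),"to dot",(np.array([.6656,-.1603])-a).round(4))
t=np.array([.6656,-.1603])-a;print("tool shift to dot (level)",(R.T@[t[0],t[1],.014-p[2]]).round(4));print(R.round(3).tolist(),np.round(s["joints"],1))
x,y=290,110
cv2.imwrite(sys.argv[2],np.hstack([cv2.resize(d["img"][80:280,230:430],(400,400),interpolation=2),cv2.resize(c["img"][110:310,220:420],(400,400),interpolation=2)]))
E
python3 st.py "[.55,-.037]" pics/a1.png
```

```text
time_s: 11.48
tcp_pos: [0.5082, -0.0189, 0.0142]
ee_rot: [[0.893, -0.427, 0.143], [-0.419, -0.904, -0.082], [0.164, 0.014, -0.986]]
wrist_force: [-0.8, 1.2, 1.5]
gripper_width: 0.57
cup [297.9 141.1] 47 [ 0.5513 -0.0371]
cup [342.1 113.1] 16 [ 0.5506 -0.0411]
11.675 tcp [ 0.5081 -0.0188  0.0143] F [-1.8 -0.3 -0.5] axis [ 0.551  -0.0391] axis-tcp in dp/perp 0.0474 -0.0003 to dot [ 0.1146 -0.1212]
tool shift to dot (level) [0.1531 0.0607 0.0266]
[[0.893, -0.427, 0.143], [-0.419, -0.904, -0.082], [0.164, 0.014, -0.986]] [ 19.1  22.8 -44.7  24.1 -17.7  23. ]
```

View pics/a1.png

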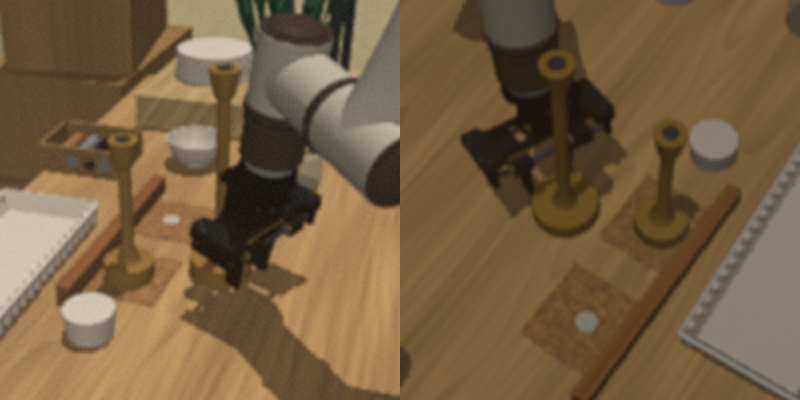

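Contact is about to happen: the axis is 47 mm ahead of the TCP and centred between the fingers. In both views the stem is clear of the body. Now I'll push slowly on the diagonal.

```bash
python3 -m crank '[{"delta_rot":[0,0,0],"linear":[0.004,0,0.0007],"gripper":57},{"delta_rot":[0,0,0],"linear":[0.005,0.001,0.0009],"gripper":57},{"delta_rot":[0,0,0],"linear":[0.005,0.002,0.0009],"gripper":57},{"delta_rot":[0,0,0],"linear":[0.005,0.002,0.0009],"gripper":57},{"delta_rot":[0,0,0],"linear":[0.005,0.002,0.0009],"gripper":57},{"delta_rot":[0,0,0],"linear":[0.005,0.002,0.0009],"gripper":57},{"delta_rot":[0,0,0],"linear":[0.005,0.002,0.0009],"gripper":57},{"delta_rot":[0,0,0],"linear":[0,0,0],"gripper":57}]'
python3 st.py "[.576,-.06]" pics/a2.png
```

```text
time_s: 12.68
tcp_pos: [0.536, -0.0435, 0.0144]
ee_rot: [[0.893, -0.427, 0.145], [-0.419, -0.904, -0.082], [0.166, 0.012, -0.986]]
wrist_force: [-0.7, 0.3, -0.3]
gripper_width: 0.574
cup [302.2 154.1] 48 [ 0.5794 -0.062 ]
cup [333.5 109.5] 12 [ 0.579  -0.0632]
12.875 tcp [ 0.5358 -0.0432  0.0145] F [-0.2  0.4  0.7] axis [ 0.5792 -0.0626] axis-tcp in dp/perp 0.0475 0.0008 to dot [ 0.0864 -0.0977]
tool shift to dot (level) [0.118  0.0515 0.021 ]
[[0.893, -0.426, 0.145], [-0.419, -0.904, -0.081], [0.166, 0.012, -0.986]] [ 15.6  24.8 -39.7  20.2 -19.9  30.5]
```

View pics/a2.png

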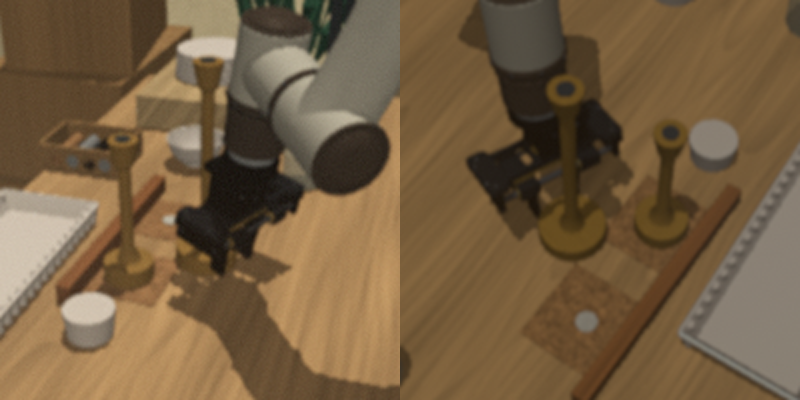

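The candlestick follows rigidly in the cradle: the offset stayed at 47.5 mm ahead and 0.8 mm across. I'll continue.

```bash
python3 -m crank '[{"delta_rot":[0,0,0],"linear":[0.0055,0.0024,0.001],"gripper":57},{"delta_rot":[0,0,0],"linear":[0.0055,0.0024,0.001],"gripper":57},{"delta_rot":[0,0,0],"linear":[0.0055,0.0024,0.001],"gripper":57},{"delta_rot":[0,0,0],"linear":[0.0055,0.0024,0.001],"gripper":57},{"delta_rot":[0,0,0],"linear":[0.0055,0.0024,0.001],"gripper":57},{"delta_rot":[0,0,0],"linear":[0.0055,0.0024,0.001],"gripper":57},{"delta_rot":[0,0,0],"linear":[0.0055,0.0024,0.001],"gripper":57},{"delta_rot":[0,0,0],"linear":[0.0055,0.0024,0.001],"gripper":57},{"delta_rot":[0,0,0],"linear":[0.0055,0.0024,0.001],"gripper":57},{"delta_rot":[0,0,0],"linear":[0,0,0],"gripper":57}]'
python3 st.py "[.615,-.105]" pics/a3.png
```

```text
time_s: 14.12
tcp_pos: [0.572, -0.0843, 0.0141]
ee_rot: [[0.893, -0.427, 0.145], [-0.419, -0.904, -0.082], [0.166, 0.012, -0.986]]
wrist_force: [-0.6, 1.8, 0.7]
gripper_width: 0.574
cup [305.9 174.2] 52 [ 0.6155 -0.1019]
cup [325. 104.] 5 [ 0.6138 -0.1033]
14.325 tcp [ 0.5719 -0.0842  0.0139] F [-0.3  0.3  0.1] axis [ 0.6147 -0.1026] axis-tcp in dp/perp 0.0465 0.0014 to dot [ 0.0509 -0.0577]
tool shift to dot (level) [0.0697 0.0305 0.012 ]
[[0.893, -0.426, 0.145], [-0.419, -0.905, -0.082], [0.165, 0.012, -0.986]] [ 10.4  27.6 -32.7  15.7 -23.1  40.2]
```

View pics/a3.png

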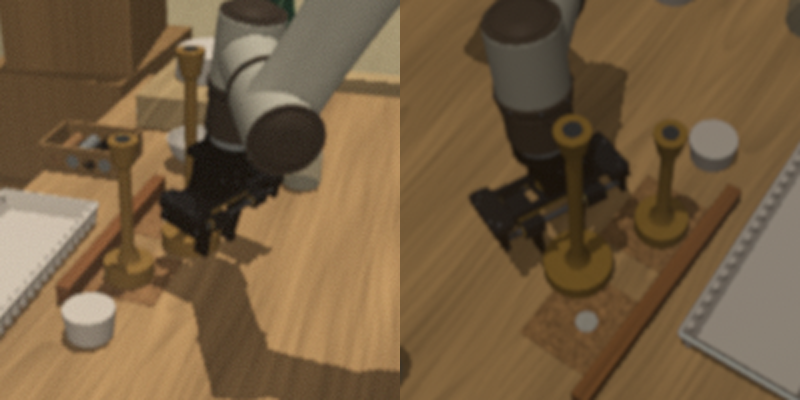

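```bash
python3 -m crank '[{"delta_rot":[0,0,0],"linear":[0.0055,0.0024,0.001],"gripper":57},{"delta_rot":[0,0,0],"linear":[0.0055,0.0024,0.001],"gripper":57},{"delta_rot":[0,0,0],"linear":[0.0055,0.0024,0.001],"gripper":57},{"delta_rot":[0,0,0],"linear":[0.0055,0.0024,0.001],"gripper":57},{"delta_rot":[0,0,0],"linear":[0.0055,0.0024,0.001],"gripper":57},{"delta_rot":[0,0,0],"linear":[0.0055,0.0024,0.001],"gripper":57},{"delta_rot":[0,0,0],"linear":[0.0055,0.0024,0.001],"gripper":57},{"delta_rot":[0,0,0],"linear":[0.0055,0.0024,0.001],"gripper":57},{"delta_rot":[0,0,0],"linear":[0.0055,0.0024,0.001],"gripper":57},{"delta_rot":[0,0,0],"linear":[0,0,0],"gripper":57}]'
python3 st.py "[.652,-.144]" pics/a4.png
```

```text
time_s: 15.58
tcp_pos: [0.6076, -0.1253, 0.0133]
ee_rot: [[0.893, -0.427, 0.143], [-0.419, -0.904, -0.082], [0.164, 0.013, -0.986]]
wrist_force: [-1.8, 1.3, 2.5]
gripper_width: 0.573
cup [309.2 195.9] 56 [ 0.6512 -0.1432]
cup [317.   98.5] 10 [ 0.6505 -0.1474]
15.775 tcp [ 0.6077 -0.1252  0.0133] F [-2.2  1.7  1.7] axis [ 0.6508 -0.1453] axis-tcp in dp/perp 0.0476 0.0001 to dot [ 0.0148 -0.015 ]
tool shift to dot (level) [0.0196 0.0073 0.0026]
[[0.893, -0.426, 0.143], [-0.419, -0.904, -0.082], [0.165, 0.013, -0.986]] [  5.7  30.6 -25.6  12.3 -26.6  48.4]
```

View pics/a4.png

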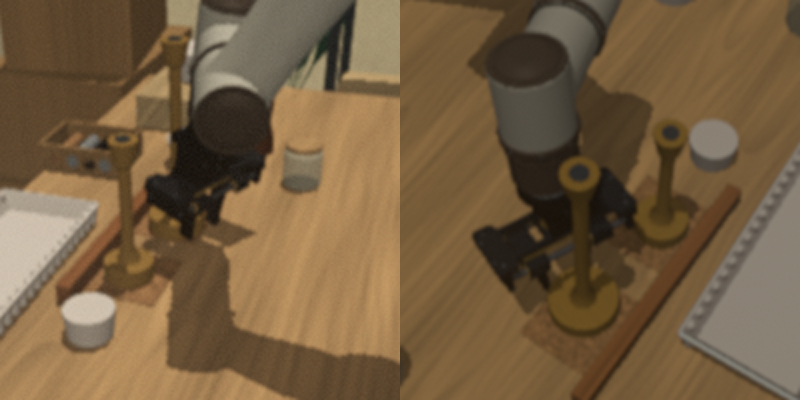

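```bash
python3 -m crank '[{"delta_rot":[0,0,0],"linear":[0.004,0.0016,0.0005],"gripper":57},{"delta_rot":[0,0,0],"linear":[0.004,0.0016,0.0005],"gripper":57},{"delta_rot":[0,0,0],"linear":[0.004,0.0016,0.0005],"gripper":57},{"delta_rot":[0,0,0],"linear":[0.003,0.001,0.0003],"gripper":57},{"delta_rot":[0,0,0],"linear":[0,0,0],"gripper":57}]'
python3 st.py "[.662,-.157]" pics/a5.png
```

```text
time_s: 16.4
tcp_pos: [0.6189, -0.1373, 0.0137]
ee_rot: [[0.893, -0.427, 0.143], [-0.419, -0.904, -0.082], [0.164, 0.013, -0.986]]
wrist_force: [-1.9, 1.5, -1.3]
gripper_width: 0.57
cup [310.5 202.7] 62 [ 0.6622 -0.1554]
cup [314.3  97.4] 7 [ 0.6612 -0.1556]
16.6 tcp [ 0.619  -0.1371  0.014 ] F [-1.3 -0.2 -1.7] axis [ 0.6617 -0.1555] axis-tcp in dp/perp 0.0464 0.0014 to dot [ 0.0039 -0.0048]
tool shift to dot (level) [0.0055 0.0027 0.001 ]
[[0.893, -0.427, 0.144], [-0.419, -0.904, -0.082], [0.165, 0.013, -0.986]] [  4.5  31.5 -23.3  11.5 -27.8  50.5]
```

View pics/a5.png

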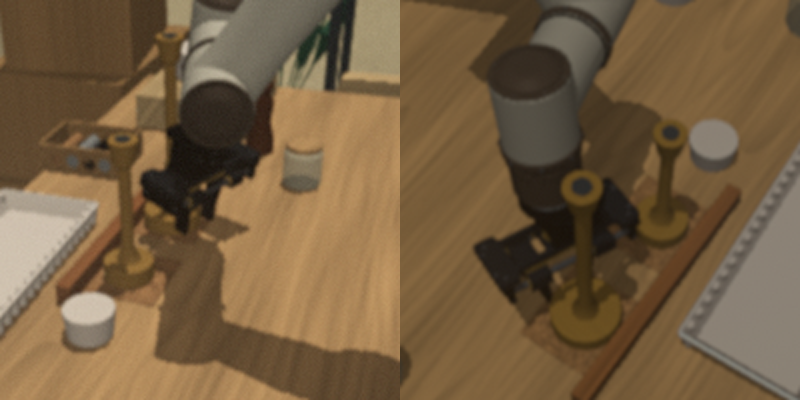

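Two thirds of the remaining 6 mm comes first, then 1 mm steps with the force read at each.

```bash
python3 -m crank '[{"delta_rot":[0,0,0],"linear":[0.002,0.001,0.0003],"gripper":57},{"delta_rot":[0,0,0],"linear":[0.002,0.001,0.0003],"gripper":57},{"delta_rot":[0,0,0],"linear":[0,0,0],"gripper":57}]'
python3 -m crank '[{"delta_rot":[0,0,0],"linear":[0.001,0.0003,0.0002],"gripper":57},{"delta_rot":[0,0,0],"linear":[0,0,0],"gripper":57}]'
python3 -m crank '[{"delta_rot":[0,0,0],"linear":[0.001,0,0.0002],"gripper":57},{"delta_rot":[0,0,0],"linear":[0,0,0],"gripper":57}]'
python3 st.py "[.665,-.16]" pics/a6.png
```

```text
time_s: 16.98
tcp_pos: [0.622, -0.1405, 0.0142]
ee_rot: [[0.893, -0.427, 0.144], [-0.419, -0.904, -0.082], [0.165, 0.013, -0.986]]
wrist_force: [-3.0, 2.2, -1.3]
gripper_width: 0.569
time_s: 17.23
tcp_pos: [0.6226, -0.1412, 0.0141]
ee_rot: [[0.893, -0.426, 0.144], [-0.419, -0.904, -0.082], [0.165, 0.013, -0.986]]
wrist_force: [-2.8, 1.7, -1.9]
gripper_width: 0.565
time_s: 17.48
tcp_pos: [0.6233, -0.1416, 0.0141]
ee_rot: [[0.893, -0.427, 0.143], [-0.419, -0.904, -0.082], [0.164, 0.013, -0.986]]
wrist_force: [-3.1, 1.9, -0.3]
gripper_width: 0.572
cup [311.  205.4] 60 [ 0.6665 -0.16  ]
cup [313.2  96.6] 9 [ 0.6669 -0.1633]
17.675 tcp [ 0.6233 -0.1416  0.0141] F [-3.8  2.7 -1.4] axis [ 0.6667 -0.1617] axis-tcp in dp/perp 0.0478 0.0001 to dot [-0.0011  0.0014]
tool shift to dot (level) [-0.0016 -0.0008 -0.0002]
[[0.893, -0.426, 0.143], [-0.419, -0.904, -0.082], [0.164, 0.013, -0.986]] [  4.   31.8 -22.4  11.1 -28.3  51.3]
```

The axis is at the dot, but the force (about 4 N) is only sliding force, so there is no ledge contact yet. I'll take small steps along world +x until the force rises.

```bash
for i in 1 ; do python3 -m crank '[{"delta_rot":[0,0,0],"linear":[0.0009,-0.0004,0.0001],"gripper":57},{"delta_rot":[0,0,0],"linear":[0,0,0],"gripper":57}]'; done
python3 -m crank '[{"delta_rot":[0,0,0],"linear":[0.0009,-0.0004,0.0001],"gripper":57},{"delta_rot":[0,0,0],"linear":[0,0,0],"gripper":57}]'
python3 st.py "[.666,-.16]" pics/a6.png
python3 - <<'E'
from look import *
c=avg("scene",2)
cv2.imwrite("pics/z6.png",cv2.convertScaleAbs(cv2.resize(c["img"][225:325,260:380],None,fx=6,fy=6,interpolation=2),alpha=1.5))
E
```

```text
time_s: 17.92
tcp_pos: [0.6234, -0.1416, 0.0139]
ee_rot: [[0.893, -0.427, 0.141], [-0.419, -0.904, -0.082], [0.163, 0.014, -0.987]]
wrist_force: [-4.6, 2.3, 0.7]
gripper_width: 0.57
time_s: 18.18
tcp_pos: [0.6236, -0.1416, 0.0139]
ee_rot: [[0.893, -0.427, 0.14], [-0.419, -0.904, -0.082], [0.161, 0.015, -0.987]]
wrist_force: [-6.5, 3.9, 1.9]
gripper_width: 0.57
cup [311.1 205.5] 61 [ 0.6666 -0.1601]
cup [313.3  96.6] 7 [ 0.6666 -0.1632]
18.375 tcp [ 0.6236 -0.1417  0.0139] F [-6.8  3.5  1.9] axis [ 0.6666 -0.1616] axis-tcp in dp/perp 0.0474 0.0001 to dot [-0.001   0.0013]
tool shift to dot (level) [-0.0015 -0.0008 -0.0004]
[[0.893, -0.427, 0.14], [-0.419, -0.904, -0.082], [0.162, 0.014, -0.987]] [  4.   32.  -22.1  11.  -28.6  51.4]
```

View pics/z6.png

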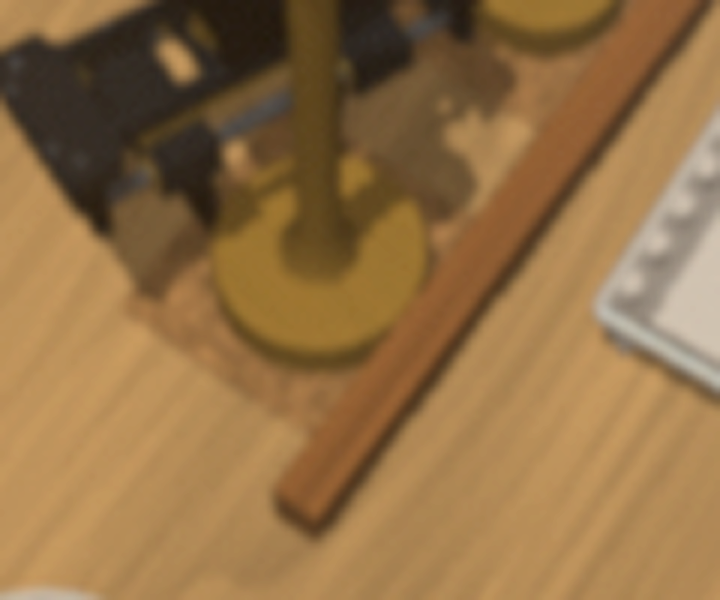

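The force rose from 4 to 7.7 N while the TCP stood still, and the picture shows the foot meeting the ledge at (425,290) in the crop. I'll back straight off, then go up.

```bash
python3 -m crank '[{"delta_rot":[0,0,0],"linear":[-0.003,0,-0.0005],"gripper":57},{"delta_rot":[0,0,0],"linear":[-0.006,0,-0.001],"gripper":57},{"delta_rot":[0,0,0],"linear":[-0.012,0,-0.002],"gripper":57},{"delta_rot":[0,0,0],"linear":[-0.02,0,-0.003],"gripper":57},{"delta_rot":[0,0,0],"linear":[-0.02,0,-0.006],"gripper":57},{"delta_rot":[0,0,0],"linear":[-0.01,0,-0.03],"gripper":57},{"delta_rot":[0,0,0],"linear":[-0.01,0,-0.04],"gripper":57},{"delta_rot":[0,0,0],"linear":[0,0,-0.04],"gripper":57},{"delta_rot":[0,0,0],"linear":[0,0,0],"gripper":57},{"delta_rot":[0,0,0],"linear":[0,0,0],"gripper":57}]'
python3 st.py "[.666,-.16]" pics/a7.png
python3 - <<'E'
from look import *
c=avg("scene",2)
cv2.imwrite("pics/z7.png",cv2.convertScaleAbs(cv2.resize(c["img"][225:325,260:380],None,fx=6,fy=6,interpolation=2),alpha=1.5))
for n,p,z in (("ncup",(355,176),.21),):
    hsv=cv2.cvtColor(c["img"],cv2.COLOR_BGR2HSV);m,ce,st=blob((hsv[...,1]<110)&(hsv[...,2]<75),p,4);print(n,ray(c,ce,z).round(4))
E
```

```text
time_s: 19.73
tcp_pos: [0.5352, -0.0975, 0.1217]
ee_rot: [[0.893, -0.426, 0.144], [-0.419, -0.904, -0.081], [0.165, 0.012, -0.986]]
wrist_force: [-1.1, 0.4, -0.6]
gripper_width: 0.573
cup [311.  205.4] 59 [ 0.6664 -0.1602]
cup [313.5  96.5] 8 [ 0.6663 -0.1641]
19.925 tcp [ 0.535  -0.0978  0.1204] F [ 0.7 -0.7  0. ] axis [ 0.6664 -0.1621] axis-tcp in dp/perp 0.1462 -0.0026 to dot [-0.0008  0.0018]
tool shift to dot (level) [-0.0188 -0.0028  0.1048]
[[0.893, -0.427, 0.142], [-0.419, -0.904, -0.082], [0.163, 0.014, -0.987]] [ 10.1  16.  -29.4   9.9 -37.8  47.3]
ncup [[0.6729 0.0098 0.21  ]]
```

View pics/a7.png

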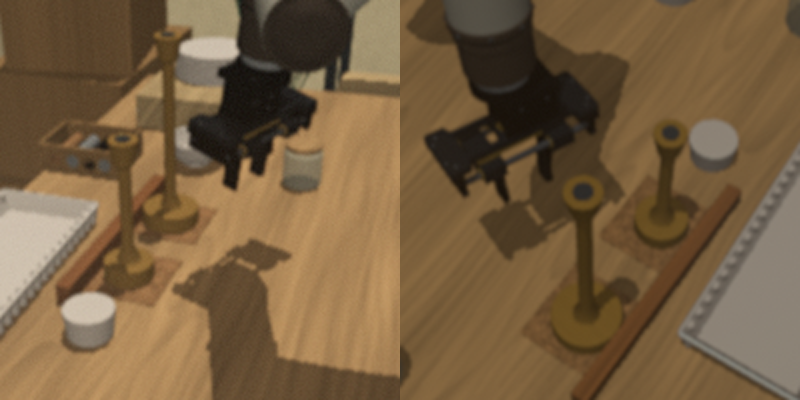

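View pics/z7.png

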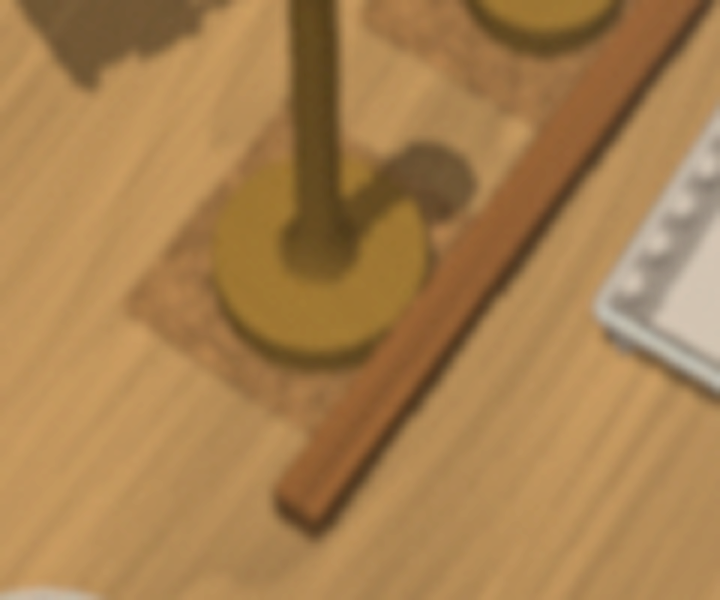

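The foot rests against the ledge on the pad, the axis is about 2 mm from the dot, and the hand is clear. The neighbour has not moved, so I'll hand it in.

```bash
python3 -c "
from station import workorder;print(workorder.finish_job())"
```

```text
the job is handed in; nothing more can be done
None
```

I slid the tall candlestick diagonally along the counter by its foot, cradled between the half-open fingertips at about 15 mm height. It now stands on the empty pad with its foot against the ledge. I then backed the hand off, raised it clear and handed the job in at about 20 s.

**Last checks**
- **Position:** the axis measured about 2 mm from the dot. The two cameras agreed to within 4 mm.
- **Ledge contact:** the push force rose from about 4 to 7.7 N while the hand stopped advancing. The close-up picture shows the foot meeting the ledge.
- **Neighbour:** it moved less than 1 mm.
- **Other bystanders:** I did not measure them again. The last pictures show those in view standing, and the push did not go near any of them.
- **Stem and cup:** the stem looked clear of the hand in the pictures throughout. I had no separate contact reading for it.
- **Hand:** the TCP was about 146 mm from the candlestick axis and 120 mm above the counter.

**What went wrong along the way:** the first approach, leaning back 25°, ran into a joint limit. I raised the hand, turned it half round and used a lean of about 10° instead. Nothing in the scene was moved by that.

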